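Unclip the blown fuse carrier and hold it up

TASK

The dough divider's starter panel is on the bench and one of its three fuses has blown: the indicator pin on top of that carrier has popped up. Pinch that carrier's two end catches in together, lift it straight out of the fuse base and finish still holding it by its pinched catches, upright and still, with its foot a hand's breadth (about 10 cm) clear above the base, so I can look at it. Leave the other two carriers clipped in and the other things on the bench alone.

Things in the scene. Friction and masses are not known exactly. Their poses are not given: they have to be found in the camera images.
- panel: motor starter panel lying flat on the bench, fixed: steel plate 280 x 360 x 4 mm (x, y). Origin: centre of its underside, on the bench top; z up. The fuse base lies on its -y half (see fuse_base). On the +y half stand a contactor (90 mm high), overload relay, transformer and terminals; wiring ducts 52 mm high run along the +x and -x edges, 110 mm and more from the middle line
- fuse_base (a point): centre of the rim of the grey fuse base, 57 mm above the bench, over the middle one of its three wells, which lie 50 mm apart along the panel's y. Base: 70 mm (x) by 142 mm (y). A seated carrier's origin is 14 mm above the bench, its finger pads 63 to 93 mm; its catches hook under lips at the well's +x and -x ends. Beyond those ends only terminals 19 mm high, then the ducts
- carrier_a: fuse carrier: black block 34 x 30 x 74 mm (x, y, z), about 0.2 kg, on a foot 42 mm long in x. Origin: centre of the foot's underside; x, y, z as the panel's at the start. At its +x and -x ends are sprung white catches with upright ribbed finger pads, 22 mm wide, 49 to 79 mm above the origin. Outer faces of the pads: 58 mm apart at rest, 46 mm pinched home (3 N rising to 6 N per catch)
- pin_a (a point): centre of the tip of the steel indicator pin (11 mm thick) on top of carrier_a: 77 mm above the carrier's origin (3 mm out of the carrier's top) if the fuse is sound, 92 mm (18 mm out) if it has blown
- catch_a_near (a joint): catch of carrier_a at its -x end: 0 m at rest (out, latched), grows as it is pressed in towards the carrier's middle, 0.006 m at the stop. The carrier comes free only with both its catches in by 0.0045 m or more
- catch_a_far (a joint): catch of carrier_a at its +x end: 0 m at rest (out, latched), grows as it is pressed in towards the carrier's middle, 0.006 m at the stop. The carrier comes free only with both its catches in by 0.0045 m or more
- carrier_b: fuse carrier: black block 34 x 30 x 74 mm (x, y, z), about 0.2 kg, on a foot 42 mm long in x. Origin: centre of the foot's underside; x, y, z as the panel's at the start. At its +x and -x ends are sprung white catches with upright ribbed finger pads, 22 mm wide, 49 to 79 mm above the origin. Outer faces of the pads: 58 mm apart at rest, 46 mm pinched home (3 N rising to 6 N per catch)
- pin_b (a point): centre of the tip of the steel indicator pin (11 mm thick) on top of carrier_b: 77 mm above the carrier's origin (3 mm out of the carrier's top) if the fuse is sound, 92 mm (18 mm out) if it has blown
- catch_b_near (a joint): catch of carrier_b at its -x end: 0 m at rest (out, latched), grows as it is pressed in towards the carrier's middle, 0.006 m at the stop. The carrier comes free only with both its catches in by 0.0045 m or more
- catch_b_far (a joint): catch of carrier_b at its +x end: 0 m at rest (out, latched), grows as it is pressed in towards the carrier's middle, 0.006 m at the stop. The carrier comes free only with both its catches in by 0.0045 m or more
- carrier_c: fuse carrier: black block 34 x 30 x 74 mm (x, y, z), about 0.2 kg, on a foot 42 mm long in x. Origin: centre of the foot's underside; x, y, z as the panel's at the start. At its +x and -x ends are sprung white catches with upright ribbed finger pads, 22 mm wide, 49 to 79 mm above the origin. Outer faces of the pads: 58 mm apart at rest, 46 mm pinched home (3 N rising to 6 N per catch)
- pin_c (a point): centre of the tip of the steel indicator pin (11 mm thick) on top of carrier_c: 77 mm above the carrier's origin (3 mm out of the carrier's top) if the fuse is sound, 92 mm (18 mm out) if it has blown
- catch_c_near (a joint): catch of carrier_c at its -x end: 0 m at rest (out, latched), grows as it is pressed in towards the carrier's middle, 0.006 m at the stop. The carrier comes free only with both its catches in by 0.0045 m or more
- catch_c_far (a joint): catch of carrier_c at its +x end: 0 m at rest (out, latched), grows as it is pressed in towards the carrier's middle, 0.006 m at the stop. The carrier comes free only with both its catches in by 0.0045 m or more
- screwdriver: screwdriver 200 mm long lying on the bench beside the panel; leave it alone. Origin on the bench under it
- star_knob: black five-lobed clamping knob, 48 mm across and 31 mm high, on the bench; leave it alone. Origin on the bench under it
- spare_fuses: small open carton 90 x 75 x 30 mm with three spare fuse links, on the bench; leave it alone. Origin on the bench under it
- dough_scraper: steel dough scraper 85 x 150 mm with a white rod handle, flat on the bench; leave it alone. Origin on the bench under it

How it is judged:
By the outcome, as a careful person would: the job done as asked, in the order asked, and still so for the second after the job is handed in, while the arm keeps its last pose, push and grip.
It also fails if it takes over 29 s, if anything falls off the work surface, if the arm or the gripper's body presses on something with over 40 N, if the wrist force passes 120 N, or if a joint passes its speed limit or range.

ROBOT

A 6-joint arm with a two-finger parallel gripper is mounted at the origin on the work surface. World frame = base frame: x ahead of the robot, y to its left, z up, the work surface at z = 0. Lengths are in m, angles in degrees, forces in N, time in s.
With the tool pointing down it reaches from about 0.325 to 0.85 m from the base axis. Payload 4.4 kg.
Tool frame: the origin (TCP) lies at the centre of the arm's flange, where the gripper is bolted on; the fingertips stand 199 mm ahead of it and the grasp point (between the pads) lies grip_point_offset ahead of it (grip_point_offset is the distance from the TCP to the grasp point, in m); z points along the fingers, y is the line along which they close (so a half turn about z gives the same grasp; the last joint's range is limited). The gripper opens to 94 mm and grips with 3 to 60 N. Pads are 16 mm wide; open, the fingers measure 119 mm over their backs; the gripper's body (75 mm by 177 mm) begins 78 mm behind the grasp point.
Start: joints at [66.549, 11.837, 88.321, -0, 79.842, -8.623], TCP at [0.147, 0.556, 0.405] pointing down, gripper open.
Joint ranges: [-156.59, 156.59], [-49.26, 127.26], [12.9, 141.05], [-63.56, 243.56], [4.71, 150.69], [-161.64, 161.64]. Speed limits (degrees/s): [159.86, 159.86, 180, 180, 180, 180].

INTERFACE

Orientations are given as a 3x3 rotation matrix whose columns are the frame's x, y, z axes.
In Python, from station import * gives the robot as it stands.
- The arm moves only by the tool arm_command, never from a script. Its argument "motion" is a list of rows, each an object of numbers: "x", "y", "z": the shift along the world's x, y, z in m; "ax", "ay", "az": the turn, a rotation vector about the world's x, y, z in rad; "jaw": the opening, from -1 (shut) to 1 (fully open). In form: [{"x": .., "y": .., "z": .., "ax": .., "ay": .., "az": .., "jaw": ..}, ...]. A call has exactly 8 rows; each row is the pose to reach, as a shift and turn from the pose commanded when the call began; what a row does not reach only later rows make up. A row lasts 1/8 s, in which the tool goes at most 62.5 mm and 10.7 degrees, less where a joint would pass 70% of its speed; a pose out of reach is approached as far as the arm can. A call with a gripper value outside its range is refused whole. The fingers move at their own pace and stop on an object; the grip force is fixed at half the most. Time passes only in rows, so rows that repeat a pose let the fingers close, or fill a call up. It gives the time, the measured TCP pose, the force, the opening and the grip force at its end, in the units of the state.
- get_state(): the state, without advancing time (a new reading comes with each control period).
- capture(name): name is "side" or "top"; returns (picture, depth): 480x640x3 uint8, red, green, blue; 480x640 float32, m along the optical axis (not along the pixel's ray), 0 where there is no reading.
- camera_model(name): a dict with "camera_matrix" (3x3 intrinsics, pixels), "k1" (the pictures are not rectified: a ray, as slopes to the right and down, at radius r is drawn at 1 + k1 r^2 times it, then the intrinsics apply), "extrinsics" (4x4, takes a point from camera to world coordinates). Camera axes: x right, y down, z forward; pixel columns grow to the right and rows downward; lengths in m; the calibration is good to about 2 mm. A picture is of the moment at which its call begins. camera_model takes no time and is no camera call.
- finish_job(): hands the job in; it is judged then, once.
The state is a dict: "clock": time; "joints": joint angles; "qd": joint speeds; "joint_efforts": joint torques, N m; "position": TCP position; "eef_rot": TCP orientation; "wrist_force": force on the tool from outside, world axes, zero at the start; "torque": the same for the moment, N m; "grip_width": finger opening in m; "finger_force": force on a finger pad.
Only numpy, scipy, OpenCV 4.12 (cv2) and the standard library are available. Lean on these libraries where they do the work, as an engineer would, in place of code of your own. Each camera call takes 0.05 s, during which the arm holds its last target. There are 200 camera calls.

## Working session

There is one attempt and no reset: what is moved stays moved. The work goes in short steps, Python scripts to look and compute and a tool call to move; the robot and the scene stay as the last step left them, time stands still between calls to the robot, and variables do not carry over. Pictures are saved under pics/ and viewed, at most 10 in all, crops included, and the job is handed in when it is done.

Besides the shell and the picture viewer there is one more tool, called after "Call:" by a JSON object that holds its "name" and its "arguments", one argument or row to a line. arm_command: Moves the arm, as the interface text tells. Its arguments: {"type":"object","properties":{"motion":{"type":"array","items":{"type":"object","properties":{"x":{"type":"number"},"y":{"type":"number"},"z":{"type":"number"},"ax":{"type":"number"},"ay":{"type":"number"},"az":{"type":"number"},"jaw":{"type":"number"}}}}},"required":["motion"]}

```bash
mkdir -p pics; cat > h.py <<'E'
from station import *
import numpy as np, cv2
def pt(name,u,v,d):
    m=camera_model(name);K=np.array(m["camera_matrix"],float);T=np.array(m["extrinsics"])
    p=cv2.undistortPoints(np.array([[[u,v]]],float),K,np.array([m["k1"],0,0,0,0.]))[0,0]
    return (T@np.array([p[0]*d,p[1]*d,d,1]))[:3]
def cloud(name,D):
    m=camera_model(name);K=np.array(m["camera_matrix"],float);T=np.array(m["extrinsics"])
    v,u=np.mgrid[0:480,0:640];uv=np.stack([u,v],-1).reshape(-1,1,2).astype(float)
    p=cv2.undistortPoints(uv,K,np.array([m["k1"],0,0,0,0.]))[:,0]
    d=D.reshape(-1,1);c=np.hstack([p*d,d])@T[:3,:3].T+T[:3,3]
    return c.reshape(480,640,3)
E
python3 - <<'E'
from h import *
s=get_state();print({k:np.round(v,4).tolist() for k,v in s.items()})
try: print(grip_point_offset)
except Exception as e: print(e)
for n in("top","side"):
    P,D=capture(n);cv2.imwrite(f"pics/{n}0.png",P[:,:,::-1]);np.savez(f"{n}0.npz",P=P,D=D)
    m=camera_model(n);print(n,np.round(m["extrinsics"],3).tolist(),m["camera_matrix"],m["k1"])
E
```

```text
{'clock': 0.0, 'joints': [66.5476, 11.8837, 88.4018, -0.001, 79.8416, -8.6227], 'qd': [-0.0167, -0.0545, -0.0507, -0.012, -0.0023, -0.0234], 'joint_efforts': [-0.0018, -37.0864, -28.142, 0.0699, 0.0358, -0.0001], 'position': [0.147, 0.5555, 0.4035], 'eef_rot': [[-0.9667, 0.2559, -0.0009], [0.2559, 0.9667, -0.002], [0.0003, -0.0022, -1.0]], 'wrist_force': [1.0077, 0.0157, 0.3931], 'torque': [-0.0324, -0.0013, -0.0178], 'finger_force': 0.0, 'grip_width': 0.094}
0.1804
top [[-0.014, -0.997, 0.075, 0.466], [-1.0, 0.015, 0.016, 0.028], [-0.017, -0.075, -0.997, 1.091], [0.0, 0.0, 0.0, 1.0]] [[505.23134818   0.         313.25616259]
 [  0.         505.23134818 232.67570705]
 [  0.           0.           1.        ]] 0.03218392551320197
side [[-0.996, -0.057, 0.074, 0.439], [-0.093, 0.556, -0.826, 0.843], [0.006, -0.829, -0.559, 0.646], [0.0, 0.0, 0.0, 1.0]] [[479.55838219   0.         310.7618104 ]
 [  0.         479.55838219 242.04152397]
 [  0.           0.           1.        ]] -0.09938429703681917
```

View pics/top0.png

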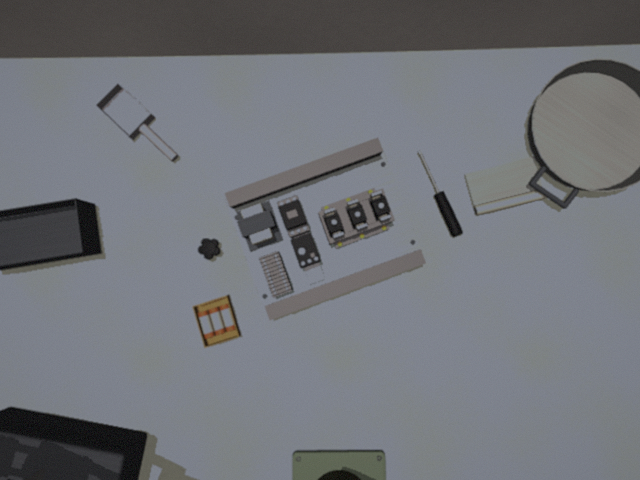

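View pics/side0.png

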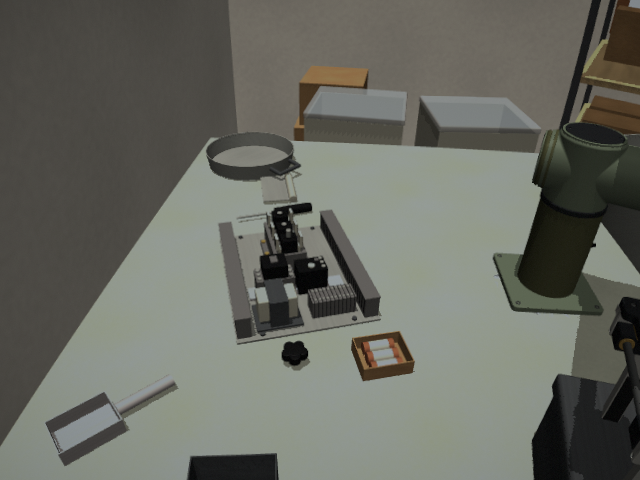

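The top view shows the panel in the middle, with carriers near (334,222), (357,214) and (380,206). I'll enlarge both views and use the depth.

```bash
python3 - <<'E'
from h import *
a=np.load("top0.npz");b=np.load("side0.npz")
c1=cv2.resize(a["P"][180:255,310:405],None,fx=6,fy=6,interpolation=cv2.INTER_CUBIC)
c2=cv2.resize(b["P"][195:270,250:320],(int(70*6),450),interpolation=cv2.INTER_CUBIC)
im=np.zeros((450,570+0,3),np.uint8);cv2.imwrite("pics/c1.png",c1[:,:,::-1]);
cv2.imwrite("pics/c2.png",c2[:,:,::-1])
C=cloud("top",a["D"])
w=C[170:260,300:420].reshape(-1,3)
for lo,hi in((.094,.13),(.084,.0935)):
    m=(C[:,:,2]>lo)&(C[:,:,2]<hi); m[:170]=0;m[260:]=0;m[:,:315]=0;m[:,420:]=0
    n,l,st,ce=cv2.connectedComponentsWithStats(m.astype(np.uint8))
    for i in range(1,n):
        if st[i,4]>3: print(lo,st[i].tolist(),ce[i].round(1),np.median(C[l==i],0).round(4),C[l==i].mean(0).round(4),C[l==i][:,2].max().round(4))
# duct line direction
m=(abs(C[:,:,2]-.052)<.006);m[:120]=0;m[330:]=0;m[:,:220]=0;m[:,430:]=0
n,l,st,ce=cv2.connectedComponentsWithStats(m.astype(np.uint8))
for i in range(1,n):
    if st[i,4]>300:
        r=cv2.minAreaRect((C[l==i][:,:2]*1000).astype(np.float32));print("duct",r)
# rim
m=(abs(C[:,:,2]-.057)<.004);m[:180]=0;m[255:]=0;m[:,:315]=0;m[:,400:]=0
print("rim",cv2.minAreaRect((C[m][:,:2]*1000).astype(np.float32)))
E
```

```text
0.094 [378, 190, 4, 4, 9] [379.6 191.3] [ 0.6217 -0.0895  0.0951] [ 0.6212 -0.0887  0.0955] 0.0973
0.094 [372, 192, 4, 4, 8] [373.4 193.8] [ 0.6163 -0.0767  0.0945] [ 0.6167 -0.0764  0.0949] 0.0972
0.094 [350, 199, 9, 4, 13] [353.9 201. ] [ 0.6028 -0.0378  0.0953] [ 0.6028 -0.0376  0.0953] 0.0974
0.094 [325, 209, 8, 5, 14] [327.7 210.5] [0.5856 0.0151 0.0956] [0.5847 0.0147 0.0955] 0.0973
0.094 [381, 216, 6, 4, 10] [383.7 217.7] [ 0.568  -0.0963  0.0953] [ 0.5686 -0.0956  0.0953] 0.0963
0.094 [331, 219, 6, 6, 28] [333.8 221.5] [0.5615 0.0029 0.1067] [0.5615 0.0032 0.106 ] 0.1099
0.094 [362, 225, 3, 3, 4] [362.8 226. ] [ 0.5527 -0.0535  0.0958] [ 0.5527 -0.054   0.0956] 0.0967
0.094 [357, 226, 3, 3, 6] [357.7 227.3] [ 0.55   -0.0436  0.0948] [ 0.5503 -0.0439  0.0951] 0.0967
0.094 [334, 235, 4, 3, 7] [335.4 235.7] [0.5339 0.0011 0.0947] [5.343e-01 3.000e-04 9.570e-02] 0.0994
0.084 [373, 191, 6, 5, 14] [376.  193.1] [ 0.6185 -0.0823  0.0921] [ 0.6185 -0.082   0.0914] 0.0935
0.084 [371, 194, 2, 3, 4] [371.5 195. ] [ 0.615  -0.0732  0.0901] [ 0.6149 -0.0731  0.0903] 0.0924
0.084 [371, 196
[... 783 characters left out ...]
 218, 4, 3, 7] [381.6 219.3] [ 0.5664 -0.0926  0.0905] [ 0.566  -0.092   0.0903] 0.092
0.084 [358, 223, 10, 6, 22] [362.9 225.6] [ 0.5533 -0.0548  0.0919] [ 0.5538 -0.0545  0.0915] 0.0935
0.084 [338, 232, 6, 5, 16] [340.1 234.1] [ 0.5378 -0.0089  0.0924] [ 0.5376 -0.0092  0.092 ] 0.0935
0.084 [333, 235, 4, 3, 5] [334.2 236.2] [0.5341 0.003  0.092 ] [0.5337 0.0026 0.0914] 0.0933
duct ((671.9292602539062, 62.150787353515625), (32.02420425415039, 339.67999267578125), 19.218486785888672)
duct ((438.0120544433594, -18.702621459960938), (31.057601928710938, 339.4342956542969), 19.21427345275879)
rim ((578.1619873046875, -44.180908203125), (70.39498901367188, 142.0589599609375), 19.313613891601562)
```

View pics/c1.png

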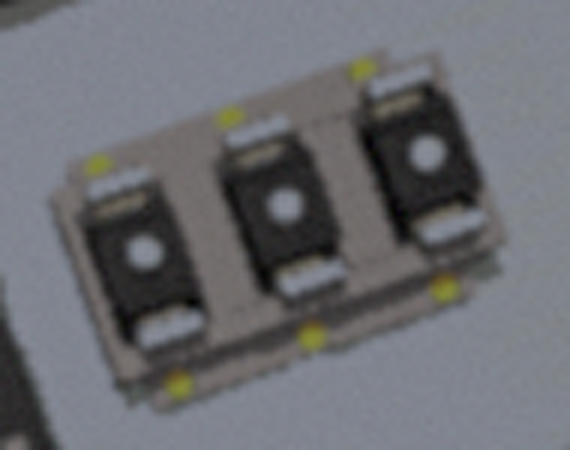

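View pics/c2.png

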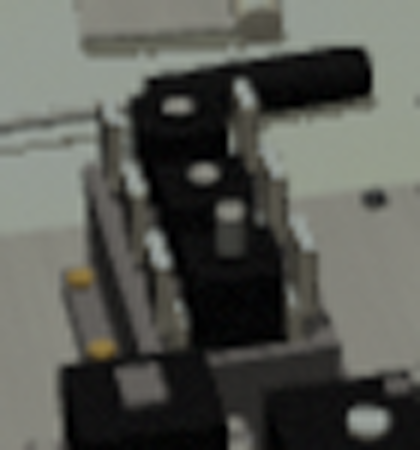

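Carrier a, b or c nearest the contactor (centre about x 0.562, y 0.003, pin tip at 0.106 m) has its pin up: (334,221) in the top view, and the tall pin at (230,210) in the side crop. The other two pins are low. The panel yaw is about 19.25°, so I'm moving to hover above the carrier.

Call:
{"name": "arm_command", "arguments": {
  "motion": [
    {"x":0.02,"y":-0.027,"z":0,"az":-0.06},
    {"x":0.055,"y":-0.073,"z":0,"az":-0.15},
    {"x":0.09,"y":-0.12,"z":0,"az":-0.24},
    {"x":0.125,"y":-0.167,"z":0,"az":-0.33},
    {"x":0.16,"y":-0.213,"z":0,"az":-0.42},
    {"x":0.195,"y":-0.26,"z":0,"az":-0.51},
    {"x":0.23,"y":-0.307,"z":0,"az":-0.6},
    {"x":0.265,"y":-0.353,"z":0,"az":-0.69}
  ]
}}

```text
invalid input at $.motion[0]: expected keys x, y, z, ax, ay, az, jaw
```

Call:
{"name": "arm_command", "arguments": {
  "motion": [
    {"x":0.035,"y":-0.047,"z":-0.005,"az":-0.06},
    {"x":0.07,"y":-0.093,"z":-0.012,"az":-0.12},
    {"x":0.1,"y":-0.133,"z":-0.02,"az":-0.18},
    {"x":0.125,"y":-0.167,"z":-0.03,"az":-0.23},
    {"x":0.142,"y":-0.19,"z":-0.04,"az":-0.27},
    {"x":0.15,"y":-0.2,"z":-0.045,"az":-0.286},
    {"x":0.15,"y":-0.2,"z":-0.045,"az":-0.286},
    {"x":0.15,"y":-0.2,"z":-0.045,"az":-0.286}
  ]
}}

```text
invalid input at $.motion[0]: expected keys x, y, z, ax, ay, az, jaw
```

Call:
{"name": "arm_command", "arguments": {
  "motion": [
    {"x":0.02,"y":-0.027,"z":0,"ax":0,"ay":0,"az":-0.06,"jaw":1},
    {"x":0.055,"y":-0.073,"z":0,"ax":0,"ay":0,"az":-0.15,"jaw":1},
    {"x":0.09,"y":-0.12,"z":0,"ax":0,"ay":0,"az":-0.24,"jaw":1},
    {"x":0.125,"y":-0.167,"z":0,"ax":0,"ay":0,"az":-0.33,"jaw":1},
    {"x":0.16,"y":-0.213,"z":0,"ax":0,"ay":0,"az":-0.42,"jaw":1},
    {"x":0.195,"y":-0.26,"z":0,"ax":0,"ay":0,"az":-0.51,"jaw":1},
    {"x":0.23,"y":-0.307,"z":0,"ax":0,"ay":0,"az":-0.6,"jaw":1},
    {"x":0.265,"y":-0.353,"z":0,"ax":0,"ay":0,"az":-0.69,"jaw":1}
  ]
}}

```text
clock: 1.1
position: [0.4128, 0.2011, 0.4044]
eef_rot: [[-0.58, 0.815, -0.0], [0.815, 0.58, 0.0], [0.0, -0.0, -1.0]]
wrist_force: [1.6, 1.0, -0.7]
grip_width: 0.094
finger_force: 0.0
```

Call:
{"name": "arm_command", "arguments": {
  "motion": [
    {"x":0.035,"y":-0.047,"z":-0.005,"ax":0,"ay":0,"az":-0.06,"jaw":1},
    {"x":0.07,"y":-0.093,"z":-0.012,"ax":0,"ay":0,"az":-0.12,"jaw":1},
    {"x":0.1,"y":-0.133,"z":-0.02,"ax":0,"ay":0,"az":-0.18,"jaw":1},
    {"x":0.125,"y":-0.167,"z":-0.03,"ax":0,"ay":0,"az":-0.23,"jaw":1},
    {"x":0.142,"y":-0.19,"z":-0.04,"ax":0,"ay":0,"az":-0.27,"jaw":1},
    {"x":0.15,"y":-0.2,"z":-0.045,"ax":0,"ay":0,"az":-0.286,"jaw":1},
    {"x":0.15,"y":-0.2,"z":-0.045,"ax":0,"ay":0,"az":-0.286,"jaw":1},
    {"x":0.15,"y":-0.2,"z":-0.045,"ax":0,"ay":0,"az":-0.286,"jaw":1}
  ]
}}

```text
clock: 2.1
position: [0.5617, 0.0038, 0.3599]
eef_rot: [[-0.331, 0.944, -0.0], [0.944, 0.331, 0.0], [0.0, -0.0, -1.0]]
wrist_force: [-0.0, 0.2, -0.5]
grip_width: 0.0941
finger_force: 0.0
```

Call:
{"name": "arm_command", "arguments": {
  "motion": [
    {"x":0,"y":-0.0005,"z":-0.02,"ax":0,"ay":0,"az":0,"jaw":1},
    {"x":0,"y":-0.0005,"z":-0.045,"ax":0,"ay":0,"az":0,"jaw":1},
    {"x":0,"y":-0.0005,"z":-0.07,"ax":0,"ay":0,"az":0,"jaw":1},
    {"x":0,"y":-0.0005,"z":-0.088,"ax":0,"ay":0,"az":0,"jaw":1},
    {"x":0,"y":-0.0005,"z":-0.097,"ax":0,"ay":0,"az":0,"jaw":1},
    {"x":0,"y":-0.0005,"z":-0.099,"ax":0,"ay":0,"az":0,"jaw":1},
    {"x":0,"y":-0.0005,"z":-0.099,"ax":0,"ay":0,"az":0,"jaw":0.6},
    {"x":0,"y":-0.0005,"z":-0.099,"ax":0,"ay":0,"az":0,"jaw":0.4}
  ]
}}

```text
clock: 3.1
position: [0.5626, 0.0023, 0.2616]
eef_rot: [[-0.33, 0.944, 0.002], [0.944, 0.33, -0.0], [-0.001, 0.002, -1.0]]
wrist_force: [0.0, -0.3, -0.2]
grip_width: 0.0774
finger_force: 0.0
```

```bash
python3 - <<'E'
from h import *
P,D=capture("side");cv2.imwrite("pics/s1.png",cv2.resize(P[150:290,220:360],None,fx=4.2,fy=4.2,interpolation=cv2.INTER_CUBIC)[:,:,::-1])
E
```

```text
(no output)
```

View pics/s1.png

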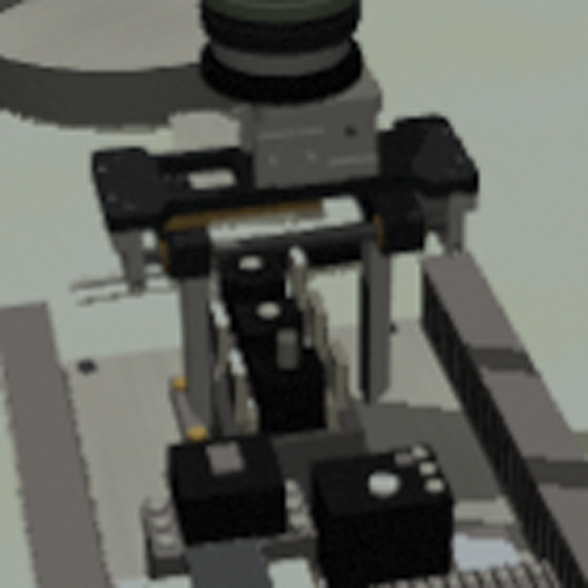

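The fingers straddle the nearest carrier, whose pin is up at (287,345). Gaps to the left and right pads look about equal. I'll close gently first and check the side force.

Call:
{"name": "arm_command", "arguments": {
  "motion": [
    {"x":0,"y":0,"z":0,"ax":0,"ay":0,"az":0,"jaw":0.3},
    {"x":0,"y":0,"z":0,"ax":0,"ay":0,"az":0,"jaw":0.25},
    {"x":0,"y":0,"z":0,"ax":0,"ay":0,"az":0,"jaw":0.2},
    {"x":0,"y":0,"z":0,"ax":0,"ay":0,"az":0,"jaw":0.16},
    {"x":0,"y":0,"z":0,"ax":0,"ay":0,"az":0,"jaw":0.14},
    {"x":0,"y":0,"z":0,"ax":0,"ay":0,"az":0,"jaw":0.12},
    {"x":0,"y":0,"z":0,"ax":0,"ay":0,"az":0,"jaw":0.12},
    {"x":0,"y":0,"z":0,"ax":0,"ay":0,"az":0,"jaw":0.12}
  ]
}}

```text
clock: 4.15
position: [0.5623, 0.0023, 0.2609]
eef_rot: [[-0.33, 0.944, 0.001], [0.944, 0.33, -0.0], [-0.0, 0.001, -1.0]]
wrist_force: [0.2, 1.2, 3.4]
grip_width: 0.0529
finger_force: 4.3
```

Call:
{"name": "arm_command", "arguments": {
  "motion": [
    {"x":0,"y":0,"z":0,"ax":0,"ay":0,"az":0,"jaw":0.08},
    {"x":0,"y":0,"z":0,"ax":0,"ay":0,"az":0,"jaw":0.04},
    {"x":0,"y":0,"z":0,"ax":0,"ay":0,"az":0,"jaw":0},
    {"x":0,"y":0,"z":0,"ax":0,"ay":0,"az":0,"jaw":-0.2},
    {"x":0,"y":0,"z":0,"ax":0,"ay":0,"az":0,"jaw":-1},
    {"x":0,"y":0,"z":0,"ax":0,"ay":0,"az":0,"jaw":-1},
    {"x":0,"y":0,"z":0,"ax":0,"ay":0,"az":0,"jaw":-1},
    {"x":0,"y":0,"z":0,"ax":0,"ay":0,"az":0,"jaw":-1}
  ]
}}

```text
clock: 5.15
position: [0.5625, 0.0024, 0.2614]
eef_rot: [[-0.33, 0.944, 0.001], [0.944, 0.33, 0.0], [-0.0, 0.001, -1.0]]
wrist_force: [-0.4, 0.2, 7.0]
grip_width: 0.0437
finger_force: 30.0
```

Call:
{"name": "arm_command", "arguments": {
  "motion": [
    {"x":0,"y":0,"z":0.002,"ax":0,"ay":0,"az":0,"jaw":-1},
    {"x":0,"y":0,"z":0.005,"ax":0,"ay":0,"az":0,"jaw":-1},
    {"x":0,"y":0,"z":0.009,"ax":0,"ay":0,"az":0,"jaw":-1},
    {"x":0,"y":0,"z":0.014,"ax":0,"ay":0,"az":0,"jaw":-1},
    {"x":0,"y":0,"z":0.019,"ax":0,"ay":0,"az":0,"jaw":-1},
    {"x":0,"y":0,"z":0.023,"ax":0,"ay":0,"az":0,"jaw":-1},
    {"x":0,"y":0,"z":0.025,"ax":0,"ay":0,"az":0,"jaw":-1},
    {"x":0,"y":0,"z":0.025,"ax":0,"ay":0,"az":0,"jaw":-1}
  ]
}}

```text
clock: 6.15
position: [0.5621, 0.0023, 0.2858]
eef_rot: [[-0.33, 0.944, 0.0], [0.944, 0.33, -0.0], [-0.0, 0.0, -1.0]]
wrist_force: [-0.7, 0.1, -1.9]
grip_width: 0.0431
finger_force: 30.0
```

```bash
python3 - <<'E'
from h import *
P,D=capture("side");cv2.imwrite("pics/s2.png",cv2.resize(P[150:290,220:360],None,fx=4.2,fy=4.2,interpolation=cv2.INTER_CUBIC)[:,:,::-1])
E
```

```text
(no output)
```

View pics/s2.png

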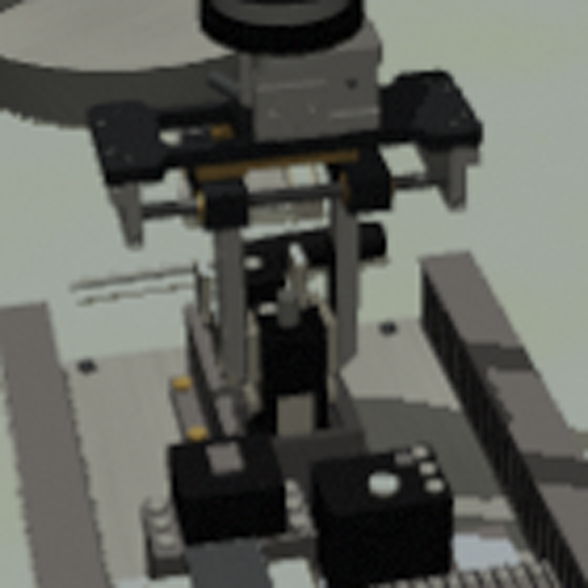

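The carrier is coming out with the grip: its block is higher and the contact at (295,415) is showing. The wrist shows its 2 N weight. I'll lift the rest of the way, straight up.

Call:
{"name": "arm_command", "arguments": {
  "motion": [
    {"x":0,"y":0,"z":0.008,"ax":0,"ay":0,"az":0,"jaw":-1},
    {"x":0,"y":0,"z":0.022,"ax":0,"ay":0,"az":0,"jaw":-1},
    {"x":0,"y":0,"z":0.042,"ax":0,"ay":0,"az":0,"jaw":-1},
    {"x":0,"y":0,"z":0.064,"ax":0,"ay":0,"az":0,"jaw":-1},
    {"x":0,"y":0,"z":0.086,"ax":0,"ay":0,"az":0,"jaw":-1},
    {"x":0,"y":0,"z":0.104,"ax":0,"ay":0,"az":0,"jaw":-1},
    {"x":0,"y":0,"z":0.115,"ax":0,"ay":0,"az":0,"jaw":-1},
    {"x":0,"y":0,"z":0.118,"ax":0,"ay":0,"az":0,"jaw":-1}
  ]
}}

```text
clock: 7.2
position: [0.5623, 0.0023, 0.4046]
eef_rot: [[-0.33, 0.944, 0.001], [0.944, 0.33, -0.0], [-0.001, 0.001, -1.0]]
wrist_force: [0.2, -0.1, -1.5]
grip_width: 0.0431
finger_force: 30.0
```

Call:
{"name": "arm_command", "arguments": {
  "motion": [
    {"x":0,"y":0,"z":0,"ax":0,"ay":0,"az":0,"jaw":-1},
    {"x":0,"y":0,"z":0,"ax":0,"ay":0,"az":0,"jaw":-1},
    {"x":0,"y":0,"z":0,"ax":0,"ay":0,"az":0,"jaw":-1},
    {"x":0,"y":0,"z":0,"ax":0,"ay":0,"az":0,"jaw":-1},
    {"x":0,"y":0,"z":0,"ax":0,"ay":0,"az":0,"jaw":-1},
    {"x":0,"y":0,"z":0,"ax":0,"ay":0,"az":0,"jaw":-1},
    {"x":0,"y":0,"z":0,"ax":0,"ay":0,"az":0,"jaw":-1},
    {"x":0,"y":0,"z":0,"ax":0,"ay":0,"az":0,"jaw":-1}
  ]
}}

```text
clock: 8.2
position: [0.5622, 0.0024, 0.4037]
eef_rot: [[-0.33, 0.944, 0.0], [0.944, 0.33, 0.0], [0.0, 0.0, -1.0]]
wrist_force: [-1.5, 0.6, -2.1]
grip_width: 0.0433
finger_force: 30.0
```

```bash
python3 - <<'E'
from h import *
P,D=capture("side");cv2.imwrite("pics/s3.png",cv2.resize(P[110:270,220:380],None,fx=3.7,fy=3.7,interpolation=cv2.INTER_CUBIC)[:,:,::-1])
C=cloud("side",D).reshape(-1,3); e=np.array([.944,.33]);f=np.array([-.33,.944])
q=C[:,:2]-[.5621,.0023]; a=q@e;b=q@f
m=(abs(a)<.024)&(abs(b)<.022)&(C[:,2]>.09)&(C[:,2]<.25)
print(np.percentile(C[m,2],[0,1,2,5,50,95]).round(4),m.sum())
E
```

```text
[0.1455 0.1517 0.1567 0.16   0.2059 0.2404] 967
```

View pics/s3.png

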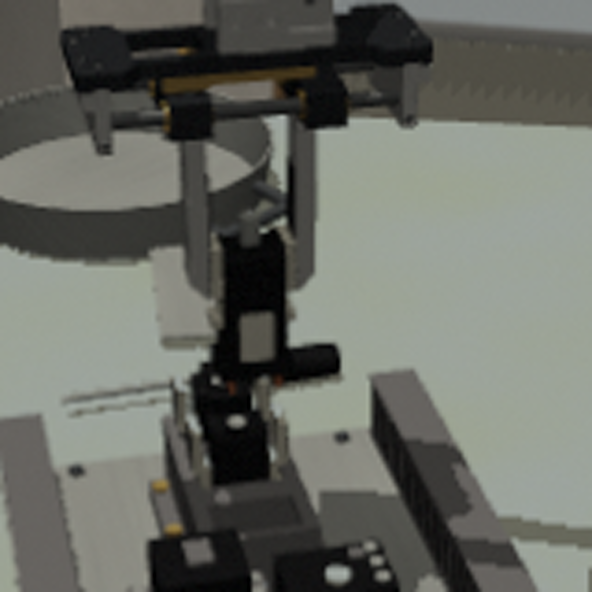

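The carrier is held upright by its catches, with its foot at about 0.156 m, roughly 10 cm above the rim. The other two carriers are still seated, so I'm handing in.

```bash
python3 -c "
from station import *
print(finish_job())"
```

```text
the job is handed in; nothing more can be done
None
```

The blown fuse's carrier, the one nearest the contactor, is out and held upright by its pinched catches about 10 cm above the base; the other two carriers are still clipped in, and the job is handed in.

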